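Unbolt the block case and lay the lino block in the registration frame

ROBOT

A 7-joint arm with a two-finger parallel gripper is mounted at the origin on the work surface; the furniture and walls round the work are solid. World frame = base frame: x ahead of the robot, y to its left, z up, the work surface at z = 0. Lengths are in mm, angles in rad, forces in N, time in s.
With the tool pointing down it reaches from about 425 to 950 mm from the base axis. Payload 4.7 kg.
Tool frame: the origin (TCP) lies on the centre line of the jaws, within the pads' length; the fingertips stand 11 mm ahead of it and the grasp point (between the pads) lies 8 mm behind it; z points along the fingers, y is the line along which they close (so a half turn about z gives the same grasp; the last joint's range is limited). The gripper opens to 87 mm and grips with 3 to 60 N. Pads are 19 mm wide; open, the fingers measure 117 mm over their backs; the gripper's body (75 mm by 190 mm) begins 51 mm behind the grasp point.
Start: joints at [1.113, 0.469, -0.049, 1.532, 0.024, 1.141, -0.082], TCP at [280.698, -613.887, 233.573] pointing down, gripper open.
Joint ranges: [-2.59, 2.59], [-0.33, 1.99], [-1.39, 1.29], [0.1, 2.45], [-1.04, 4.18], [0.21, 1.99], [-2.66, 2.66]. Speed limits (rad/s): [2.57, 2.57, 3.14, 3.14, 3.14, 3.14, 3.14].

INTERFACE

Orientations are given as a 3x3 rotation matrix whose columns are the frame's x, y, z axes.
In Python, from station import status, grab_frame, calibration, bot gives the robot as it stands. The module is installed in compiled form; this text tells all that it offers.
- The arm moves only by the shell command python3 -m inch 'ROWS'. ROWS is JSON, a list that holds one entry, the list of rows, each a list of 5 numbers: the closure in counts, from 0 (fully open) to 255 (shut), then the shift along the tool's x, y, z in mm, then the turn about the tool's z in degrees. In form: [[[claw, dx, dy, dz, turn], ...]]. A call has 1 to 10 rows; each row is the pose to reach, as a shift and turn from the pose commanded when the call began, along the tool's axes at that moment; what a row does not reach only later rows make up. A row lasts 1/8 s, in which the tool goes at most 62.5 mm and 10.7 degrees, less where a joint would pass 70% of its speed; a pose out of reach is approached as far as the arm can. A call with a gripper value outside its range is refused whole. The fingers move at their own pace and stop on an object; the grip force is fixed at half the most. Time passes only in rows, so rows that repeat a pose let the fingers close. It gives the time, the measured TCP pose, the force, the opening and the grip force at its end, in the units of the state.
- status.read_state(): the state, without advancing time (a new reading comes with each control period).
- grab_frame(name): name is "side" or "top"; returns the picture (384x512x3 uint8, red, green, blue); there is no depth.
- calibration(name): a dict with "fx", "fy", "cx", "cy" (pixels), "R" (3x3) and "t" (3): a world point X has camera coordinates R X + t. Camera axes: x right, y down, z forward; pixel columns grow to the right and rows downward; lengths in mm; the calibration is good to about 2 mm. A picture is of the moment at which its call begins. calibration takes no time and is no camera call.
- bot.hand_in(): hands the job in; it is judged then, once.
The state is a dict: "time": time; "joint_pos": joint angles; "dq": joint speeds; "joint_efforts": joint torques, N m; "tcp_pos": TCP position; "orientation": TCP orientation; "force": force on the tool from outside, world axes, zero at the start; "torque": the same for the moment, N m; "opening": opening from 0.0 (shut) to 1.0 (fully open); "gripper_force": force on a finger pad.
Only numpy, scipy, OpenCV 4.12 (cv2) and the standard library are available. Lean on these libraries where they do the work, as an engineer would, in place of code of your own. Each camera call takes 0.05 s, during which the arm holds its last target. There are 200 camera calls.

TASK

Get the lino block ready for printing: lift the handle of the case's barrel bolt out of its notch, draw the bolt fully back and slide the lid well open. Lift the block out of the case, put it down on the bare table and let it go, then take it by its two end cleats and lower it between the battens of the registration frame, midway along them, carved face up and flat on the board. Leave the case open, and do not disturb the gouge or the ink roller.

Things in the scene. Friction and masses are not known exactly. Their poses are not given: they have to be found in the camera images.
- case: Fixed wooden case, 220 (x) x 142 (y) x 62 mm high, origin at the centre of its underside, z up. A lid (top 56 mm up) slides out of its -x end. The block's compartment is at the +x end: floor 20 mm up, x from 31 to 98 mm, 110 mm wide in y; the block's ends have no finger room there, its long sides have about 35 mm each.
- bolt_axis (a point): Point on the bolt rod's axis at the root of its handle, 69 mm above the table, 13 mm above the lid; moves with the bolt; axes parallel to the case's. The steel barrel bolt lies on the front of the lid, rod 9 mm thick along the case's y, and shoots to -y into a staple on the side wall, which locks the lid.
- bolt_ball (a point): Centre of the steel ball, 15 mm across, on the end of the bolt's handle (stem 7 mm thick), 38 mm from the rod's axis. Handle down, it points to the case's -x and 12 degrees up, ball about 21 mm above the lid; raised, it stands above the rod. It swings about the rod, i.e. the case's y axis.
- handle (a joint): Turn of the bolt's handle, rad: 0 down in the notch, 1.5 raised past upright. With the handle down or half raised the barrel's flank between its two notches stops the bolt from sliding; above about 1.1 the handle is clear of it. Light friction (0.02 N m) keeps the handle where it is left.
- bolt (a joint): Travel of the bolt, m: 0 shot home in the keeper, 0.028 fully back (to the case's +y). About 1.2 N of friction. From about 0.018 the rod is clear of the keeper. A second notch lets the handle drop at the back end; it may stay up.
- lid_knob (a point): Point to grip on the turned wooden lid knob, 21 mm above the lid (77 mm above the table), knob 24 mm across there, 34 mm high in all; axes parallel to the case's, moves with the lid.
- lid (a joint): Travel of the lid, m: 0 shut, 0.112 fully open, drawn straight to the case's -x (towards its front, out over the table). About 2 N of friction; blocked by the bolt until it is drawn.
- block_center (a point): Centre, half-way up, of the mounted lino block, 60 (x) x 40 (y) x 24 mm, about 0.1 kg, z up out of its carved grey face. At first flat in the case, its x along the case's x, centre 32 mm above the table; on the bare table its centre is 12 mm up. Its ends are alike: either may point either way in the frame.
- cleat_a: Dark wooden end cleat of the block at its +x end, 8 x 40 x 24 mm; origin at the cleat's centre, 26 mm from the block's centre.
- cleat_b: The like end cleat at the block's -x end; origin at the cleat's centre, 26 mm from the block's centre.
- frame_seat (a point): On top of the fixed registration board (200 x 150 x 8 mm), midway between its two wooden battens and midway along them; z up. Battens 64 mm long (x), 24 wide, 24 high, inner top edges bevelled 4 mm, 46 mm channel along x between. Seated, the block is level with the battens: only its ends are free, 68 mm of board beyond each. Two 7 mm pins at its +x edge.
- gouge: Lino gouge with a wooden pear handle, 112 mm long, 24 mm high, loose on the table between the case and the frame; origin at the centre of its underside. To be left alone.
- brayer: Ink roller (brayer) with a wooden handle, 164 mm long, 31 mm high, loose on the table behind the gouge; origin at the centre of its underside. To be left alone.

How it is judged:
By the outcome, as a careful person would: the job done as asked, in the order asked, and still so for the second after the job is handed in, with the robot touching nothing.
It also fails if it takes over 69 s, if anything falls off the work surface, if the arm or the gripper's body presses on something with over 40 N, if the wrist force passes 120 N, or if a joint passes its speed limit or range.

## Working session

There is one attempt and no reset: what is moved stays moved. The work goes in short steps, Python scripts to look and compute and a shell command to move; the robot and the scene stay as the last step left them, time stands still between calls to the robot, and variables do not carry over. Pictures are saved under pics/ and viewed, at most 10 in all, crops included, and the job is handed in when it is done.

```bash
mkdir -p pics
cat > h.py <<'E'
import numpy as np, cv2
from station import status, grab_frame, calibration, bot
def snap(n,f,crop=None,s=1):
    im=grab_frame(n)[:,:,::-1]
    if crop: x0,y0,x1,y1=crop; im=im[y0:y1,x0:x1]
    im=cv2.resize(im,None,fx=s,fy=s,interpolation=cv2.INTER_CUBIC); cv2.imwrite('pics/'+f,im)
def ray(n,u,v):
    c=calibration(n);R=np.array(c['R']);t=np.array(c['t'])
    return -R.T@t, R.T@np.array([(u-c['cx'])/c['fx'],(v-c['cy'])/c['fy'],1])
def at(n,u,v,z):
    o,d=ray(n,u,v); return np.round(o+d*(z-o[2])/d[2],1)
def proj(n,X):
    c=calibration(n);p=np.array(c['R'])@np.array(X,float)+np.array(c['t'])
    return np.round([c['fx']*p[0]/p[2]+c['cx'],c['fy']*p[1]/p[2]+c['cy']],1)
def tool(X):
    s=status.read_state();R=np.array(s['orientation']).reshape(3,3)
    return np.round(R.T@(np.array(X,float)-np.array(s['tcp_pos'])),1)
def st():
    s=status.read_state();print(s['time'],np.round(s['tcp_pos'],1),np.round(s['orientation'],3).tolist(),s['opening'],np.round(s['force'],1))
E
python3 - <<'E'
from h import *
snap('top','t0.png',None,1.5);snap('side','s0.png',None,1.5);st()
for n in('top','side'):print(n,np.round(ray(n,256,192),2).tolist())
E
```

```text
0.1 [ 280.4 -613.4  232.6] [[0.909, 0.416, -0.001], [0.416, -0.909, 0.002], [-0.0, -0.002, -1.0]] 0.9973282188947908 [-0.5 -0.4  0.6]
top [[370.23, -52.85, 1217.87], [0.22, -0.0, -0.98]]
side [[256.02, 794.85, 771.69], [0.31, -0.76, -0.57]]
```

View pics/t0.png

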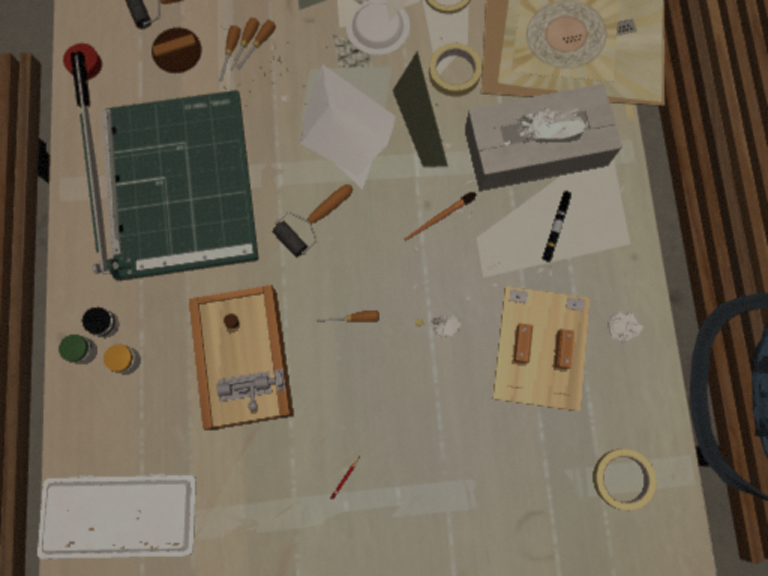

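View pics/s0.png

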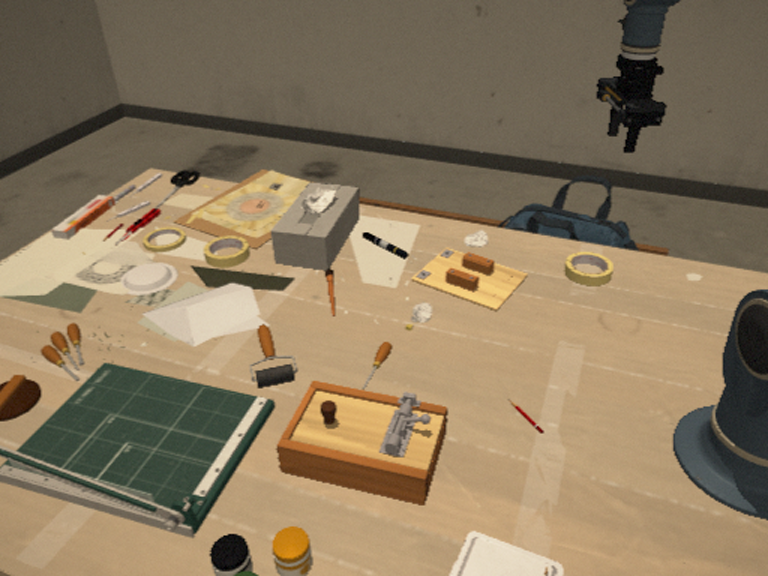

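The top view shows the case at about (240,358) in the 1.5x picture, with the bolt ball at (253,407), the knob at (232,321), and the frame battens at (524,343) and (565,349). The robot base is below the picture. I'll enlarge both areas.

Run:
```python
from h import *
a=grab_frame('top')[:,:,::-1];b=grab_frame('side')[:,:,::-1]
f=lambda im,x,y,w,h,s:cv2.resize(im[y:y+h,x:x+w],None,fx=s,fy=s,interpolation=cv2.INTER_CUBIC)
# top case 120,185 80x110 x5 =400x550 ; frame 320,185 80x110
cv2.imwrite('pics/t1.png',np.hstack([f(a,120,185,80,110,5),f(a,320,185,80,110,5)]))
cv2.imwrite('pics/s1.png',f(b,180,245,125,90,6))
for p in [(127,198),(183,191),(195,277),(138,287)]:print(at('top',*p,62))
for p in [(337,191),(394,197),(386,274),(328,266)]:print(at('top',*p,8))
```

```text
[644.7 267.   62. ]
[651.3 125.3  62. ]
[434.5 105.8  62. ]
[421.9 244.6  62. ]
[ 631.2 -272.7    8. ]
[ 602.8 -420.6    8. ]
[ 405.7 -371.7    8. ]
[ 437.7 -227.     8. ]
```

View pics/t1.png

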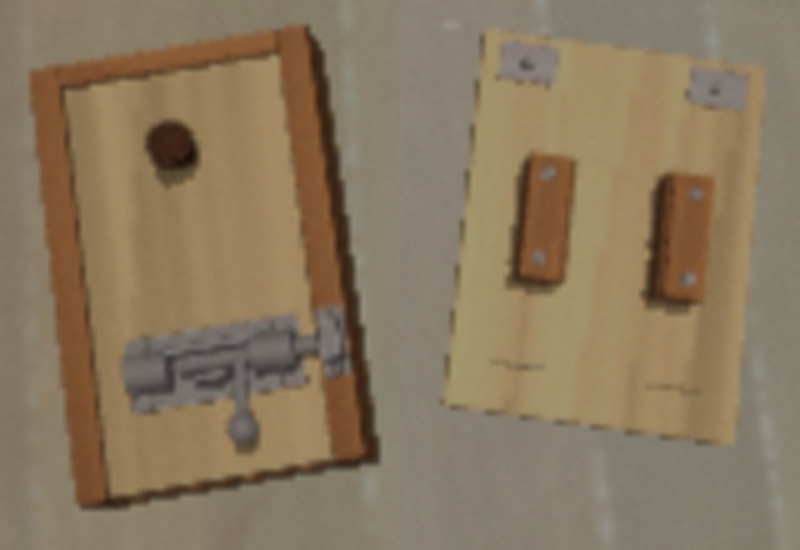

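View pics/s1.png

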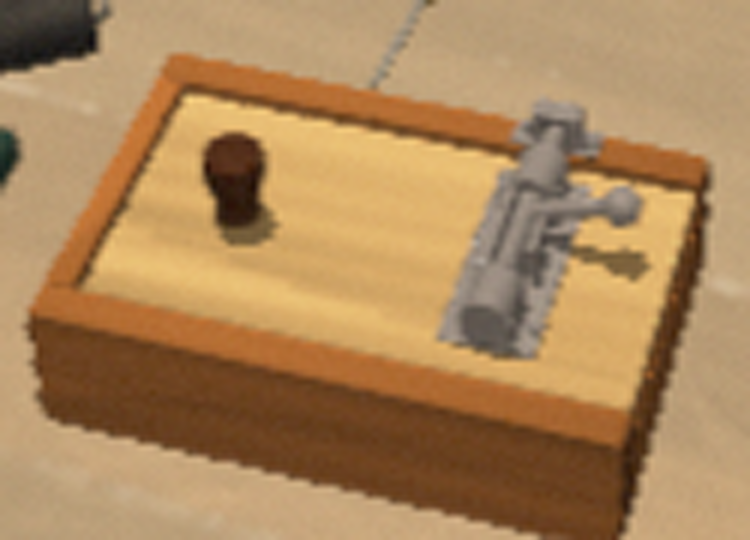

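The crops show the ball at (243,432), the knob top at (171,146), and the rod with its handle root near (238,350). The case's outer edges and the battens are clear. I'll fit poses with the known sizes.

```bash
cat >> h.py <<'E'
def fit(local,world):
    a=np.array(local,float);b=np.array(world,float)[:,:2]
    H=(a-a.mean(0)).T@(b-b.mean(0));th=np.arctan2(H[0,1]-H[1,0],H[0,0]+H[1,1])
    R=np.array([[np.cos(th),-np.sin(th)],[np.sin(th),np.cos(th)]]);t=b.mean(0)-R@a.mean(0)
    return t,th,np.round(b-(a@R.T+t),1)
E
python3 - <<'E'
from h import *
T=lambda x,y,z:at('top',120+x/5-.1,185+y/5-.1,z)
F=lambda x,y,z:at('top',320+(x-400)/5-.1,185+y/5-.1,z)
S=lambda x,y,z:at('side',180+x/6,245+y/6,z)
w=[T(30,72,62),T(308,28,62),T(366,462,62),T(78,506,62)]
t,th,e=fit([(110,71),(110,-71),(-110,-71),(-110,71)],w);print('case',t,np.degrees(th),e.tolist())
w=[S(172,60,62),S(34,312,62),S(622,442,62),S(706,160,62)]
t2,th2,e=fit([(110,-71),(110,71),(-110,71),(-110,-71)],w);print('case side',t2,np.degrees(th2),e.tolist())
print('ball',T(243,432,77),S(622,206,77),'knob top',T(171,146,90),S(233,150,88),'root',T(238,350,69),S(540,208,69))
w=[F(483,30,8),F(765,66,8),F(735,443,8),F(445,405,8)]
t,th,e=fit([(100,75),(100,-75),(-100,-75),(-100,75)],w);print('board',t,np.degrees(th),e.tolist())
w=[F(525,152,32),F(575,157,32),F(563,285,32),F(518,278,32),F(663,173,32),F(713,178,32),F(703,302,32),F(655,297,32)]
t,th,e=fit([(32,47),(32,23),(-32,23),(-32,47),(32,-23),(32,-47),(-32,-47),(-32,-23)],w);print('batt',t,np.degrees(th),e.tolist())
E
```

```text
case [538.3  189.95] 4.775026267026609 [[-0.4, 0.0], [-0.9, 0.6], [-0.4, 0.4], [1.7, -1.0]]
case side [539.2  193.05] 5.4815401062015505 [[-2.7, 3.4], [-1.7, -3.5], [2.8, -2.6], [1.6, 2.7]]
ball [452.3 166.6  77. ] [456.  161.8  77. ] knob top [592.4 194.   90. ] [595.5 195.6  88. ] root [492.7 169.1  69. ] [486.1 166.1  69. ]
board [ 519.05  -323.075] -12.316562133859655 [[-1.2, -0.4], [-0.6, 0.4], [1.4, 0.8], [0.4, -0.8]]
batt [ 518.475 -321.725] -12.149767030586041 [[1.1, 1.4], [1.6, -0.3], [-0.6, 0.4], [-0.3, -0.8], [-0.6, 0.8], [-0.3, -0.8], [-0.2, -0.6], [-0.8, -0.2]]
```

```bash
python3 -m inch '[[[138,312,-201,33,19.7],[138,312,-201,33,19.7],[138,312,-201,33,19.7],[138,312,-201,33,19.7],[138,312,-201,33,19.7],[138,312,-201,33,19.7],[138,397,-420,60,19.7],[138,397,-420,60,19.7],[138,397,-420,60,19.7],[138,397,-420,60,19.7]]]'
python3 - <<'E'
from h import *
st();print(tool([453.5,164.5,110]))
E
```

```text
time: 1.45
tcp_pos: [466.6, -64.2, 173.4]
orientation: [[0.996, 0.087, 0.0], [0.087, -0.996, 0.0], [0.0, -0.0, -1.0]]
force: [0.1, 0.0, -0.2]
opening: 0.46
gripper_force: 0.0
1.45 [466.6 -64.2 173.4] [[0.996, 0.087, 0.0], [0.087, -0.996, 0.0], [0.0, -0.0, -1.0]] 0.4600661287926455 [ 0.1  0.  -0.2]
[   6.8 -229.    63.5]
```

```bash
python3 -m inch '[[[138,7,-229,30,0],[138,7,-229,30,0],[138,7,-229,30,0],[138,7,-229,30,0],[138,7,-229,63,0],[138,7,-229,63,0],[138,7,-229,63,0]]]'
python3 - <<'E'
from h import *
a=grab_frame('top')[:,:,::-1];b=grab_frame('side')[:,:,::-1]
f=lambda im,x,y,w,h,s:cv2.resize(im[y:y+h,x:x+w],None,fx=s,fy=s,interpolation=cv2.INTER_CUBIC)
cv2.imwrite('pics/c2.png',np.hstack([f(a,130,225,75,75,5),f(b,230,240,75,75,5)]))
st();s=status.read_state()['tcp_pos'];R=np.array(status.read_state()['orientation'])
for n in('top','side'):print(n,proj(n,s),proj(n,np.array(s)+[0,0,-11]),proj(n,[453.5,164.5,77]))
E
```

```text
time: 2.33
tcp_pos: [455.1, 161.4, 111.1]
orientation: [[0.996, 0.084, 0.001], [0.084, -0.996, -0.0], [0.001, 0.0, -1.0]]
force: [-0.8, -0.3, 0.1]
opening: 0.46
gripper_force: 0.0
2.425 [455.6 161.5 111.6] [[0.997, 0.083, 0.002], [0.083, -0.997, 0.0], [0.002, -0.0, -1.0]] 0.4607789487350592 [0.3 0.1 0.2]
top [167.7 268.9] [168.7 269.2] [169.4 270.7]
side [284.2 267.8] [284.1 271.5] [284.3 280.5]
```

View pics/c2.png

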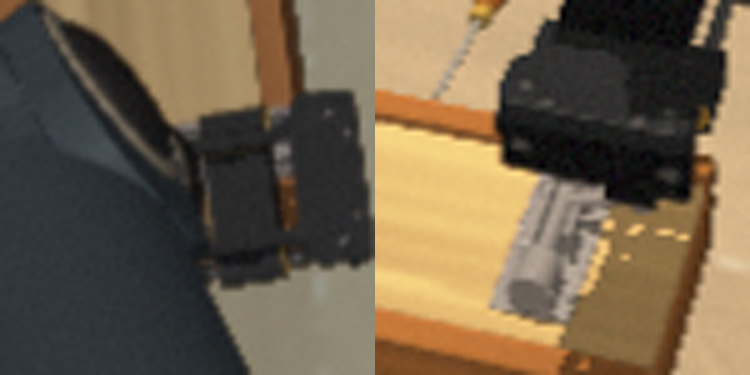

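The picture shows the gripper over the ball's place, with the ball hidden behind the right finger. The projections agree, so I descend and close.

```bash
python3 -m inch '[[[138,-1,-2.5,20,0],[138,-1,-2.5,34,0],[138,-1,-2.5,34,0],[190,-1,-2.5,34,0],[190,-1,-2.5,34,0],[230,-1,-2.5,34,0],[230,-1,-2.5,34,0],[230,-1,-2.5,34,0]]]'
```

```text
time: 3.42
tcp_pos: [453.6, 165.2, 76.8]
orientation: [[0.996, 0.086, 0.001], [0.086, -0.996, 0.001], [0.001, -0.001, -1.0]]
force: [0.3, 2.5, 0.5]
opening: 0.145
gripper_force: 30.0
```

```bash
python3 -m inch '[[[230,2.3,0,-7.2,0],[230,6,0,-13.8,0],[230,11,0,-19.6,0],[230,17,0,-24.3,0],[230,23.8,0,-27.6,0],[230,31,0,-29.6,0],[230,36,0,-30.1,0],[230,36,0,-30.1,0],[230,36,0,-30.1,0]]]'
```

```text
time: 4.55
tcp_pos: [488.8, 168.1, 107.5]
orientation: [[0.996, 0.085, -0.001], [0.085, -0.996, 0.0], [-0.001, -0.0, -1.0]]
force: [-2.4, 4.1, 2.8]
opening: 0.144
gripper_force: 30.0
```

```bash
python3 -m inch '[[[230,0,-6,0,0],[230,0,-12,0,0],[230,0,-18,0,0],[230,0,-24,0,0],[230,0,-29,0,0],[230,0,-29,0,0],[230,0,-29,0,0]]]'
```

```text
time: 5.42
tcp_pos: [486.3, 195.4, 107.4]
orientation: [[0.996, 0.085, -0.002], [0.085, -0.996, -0.002], [-0.002, 0.002, -1.0]]
force: [-3.5, 0.4, 6.7]
opening: 0.143
gripper_force: 30.0
```

```bash
python3 -m inch '[[[230,0,-1.5,0,0],[230,0,-3,0,0],[230,0,-3,0,0]]]'; python3 -m inch '[[[138,0,2,0,0],[138,0,2,0,0],[138,0,2,0,0],[138,0,2,-40,0],[138,0,2,-80,0],[138,0,2,-100,0],[138,60,-150,-100,0],[138,60,-150,-100,0],[138,60,-150,-100,0]]]'
python3 - <<'E'
from h import *
a=grab_frame('top')[:,:,::-1];b=grab_frame('side')[:,:,::-1]
f=lambda im,x,y,w,h,s:cv2.resize(im[y:y+h,x:x+w],None,fx=s,fy=s,interpolation=cv2.INTER_CUBIC)
cv2.imwrite('pics/c3.png',np.hstack([f(a,110,180,95,115,4),f(b,200,230,105,115,4)]))
st()
E
```

```text
time: 5.8
tcp_pos: [486.2, 196.7, 107.3]
orientation: [[0.996, 0.084, -0.002], [0.084, -0.996, -0.005], [-0.002, 0.005, -1.0]]
force: [-3.6, -3.9, 6.7]
opening: 0.145
gripper_force: 30.0
time: 6.92
tcp_pos: [533.7, 357.1, 206.5]
orientation: [[0.996, 0.087, 0.0], [0.087, -0.996, 0.001], [0.0, -0.001, -1.0]]
force: [0.4, -0.9, -0.3]
opening: 0.461
gripper_force: 0.0
7.025 [532.9 359.2 206.1] [[0.996, 0.091, -0.001], [0.091, -0.996, 0.003], [-0.0, -0.003, -1.0]] 0.458612468876248 [ 0.2 -0.6 -0.2]
```

View pics/c3.png

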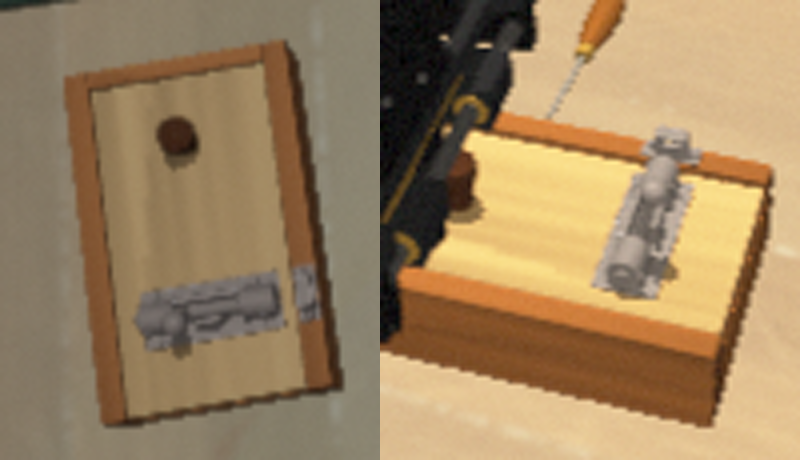

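The crops show the bolt drawn back with its rod clear of the staple, and the knob top at (178,135) in the left crop, which is (154.5,213.8) in the full frame. Next is the knob.

Run:
```python
from h import *
print(at('top',154.3,213.6,90));st();print(tool([593,195,130]),tool([593,195,73]))
```

```text
[593.6 193.5  90. ]
7.025 [532.9 359.2 206.1] [[0.996, 0.091, -0.001], [0.091, -0.996, 0.003], [-0.0, -0.003, -1.0]] 0.458612468876248 [ 0.2 -0.6 -0.2]
[ 45.  169.2  75.5] [ 45.  169.4 132.5]
```

```bash
python3 -m inch '[[[100,45,170,0,0],[100,45,170,0,0],[100,45,170,0,0],[100,45,170,60,0],[100,45,170,75,0],[100,45,170,75,0]]]'; python3 -c "
from h import *
print(tool([593.5,194.5,73]))"
```

```text
time: 7.78
tcp_pos: [592.0, 188.7, 131.0]
orientation: [[0.996, 0.086, -0.002], [0.086, -0.996, -0.0], [-0.002, 0.0, -1.0]]
force: [0.2, 0.3, 0.7]
opening: 0.61
gripper_force: 0.0
[ 2.1 -5.6 58. ]
```

```bash
python3 -m inch '[[[100,2,-5,25,0],[100,2,-5,58,0],[100,2,-5,58,0],[160,2,-5,58,0],[200,2,-5,58,0],[215,2,-5,58,0],[215,2,-5,58,0],[215,2,-5,58,0]]]'
```

```text
time: 8.78
tcp_pos: [594.9, 195.9, 74.7]
orientation: [[0.996, 0.086, 0.002], [0.086, -0.996, 0.003], [0.002, -0.003, -1.0]]
force: [-0.9, 5.1, 2.1]
opening: 0.256
gripper_force: 30.0
```

```bash
python3 -m inch '[[[215,-8,0.5,0,0],[215,-24,0.5,0,0],[215,-40,0.5,0,0],[215,-56,0.5,0,0],[215,-72,0.5,0,0],[215,-88,0.5,0,0],[215,-102,0.5,0,0],[215,-112,0.5,0,0],[215,-113,0.5,0,0],[215,-113,0.5,0,0]]]'
```

```text
time: 10.02
tcp_pos: [483.3, 186.0, 74.7]
orientation: [[0.996, 0.086, 0.004], [0.086, -0.996, 0.004], [0.004, -0.004, -1.0]]
force: [0.7, 6.9, 2.0]
opening: 0.252
gripper_force: 30.0
```

```bash
python3 -m inch '[[[120,0,0,0,0],[100,0,0,0,0],[80,0,0,0,0],[80,0,0,-50,0],[80,0,0,-100,0],[80,0,100,-110,0],[80,0,160,-110,0],[80,0,220,-110,0]]]'
python3 - <<'E'
from h import *
a=grab_frame('top')[:,:,::-1];b=grab_frame('side')[:,:,::-1]
f=lambda im,x,y,w,h,s:cv2.resize(im[y:y+h,x:x+w],None,fx=s,fy=s,interpolation=cv2.INTER_CUBIC)
cv2.imwrite('pics/c4.png',np.hstack([f(a,110,180,95,115,4),f(b,180,230,105,115,4)]))
st()
E
```

```text
time: 11.02
tcp_pos: [497.4, -5.7, 183.4]
orientation: [[0.996, 0.085, -0.0], [0.085, -0.996, -0.001], [-0.0, 0.001, -1.0]]
force: [1.5, -0.5, -0.1]
opening: 0.684
gripper_force: 0.0
11.125 [497.3 -12.2 182.8] [[0.997, 0.071, -0.001], [0.071, -0.997, -0.005], [-0.002, 0.004, -1.0]] 0.6846999507980783 [-0.2 -0.3  0.4]
```

View pics/c4.png

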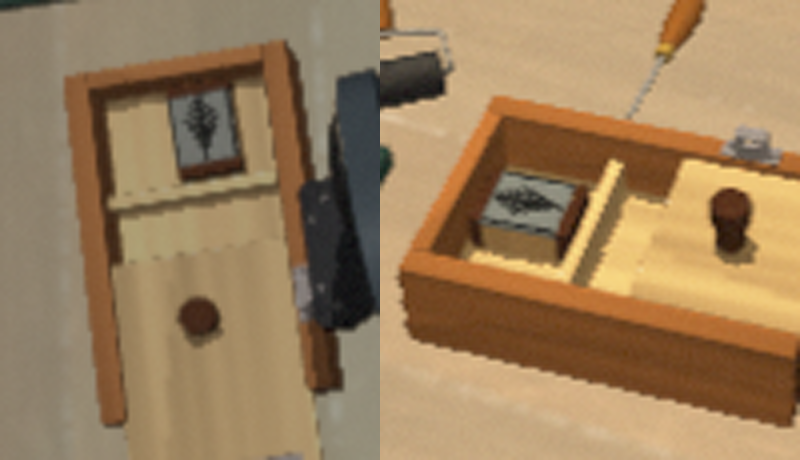

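The crops show the lid well open and the block in its compartment. The top-face corners are about (167,90), (231,82), (243,168) and (180,179), with the centre near (205,130).

Run:
```python
from h import *
T=lambda x,y,z:at('top',110+x/4-.1,180+y/4-.1,z)
S=lambda x,y,z:at('side',180+(x-380)/4-.1,230+y/4-.1,z)
t,th,e=fit([(30,20),(30,-20),(-30,-20),(-30,20)],[T(167,90,44),T(231,82,44),T(243,168,44),T(180,179,44)]);print(t,np.degrees(th),e.tolist())
print(S(533,202,44),T(205,130,44));st()
print(tool([603,186,110]))
```

```text
[604.65 185.85] 5.270089802475112 [[-0.4, 0.8], [-2.2, -0.4], [1.3, -0.3], [1.3, -0.1]]
[604.4 187.5  44. ] [604.4 186.   44. ]
11.125 [497.3 -12.2 182.8] [[0.997, 0.071, -0.001], [0.071, -0.997, -0.005], [-0.002, 0.004, -1.0]] 0.6846999507980783 [-0.2 -0.3  0.4]
[ 119.7 -190.5   71.7]
```

```bash
python3 -m inch '[[[103,121,-191,0,0],[103,121,-191,0,0],[103,121,-191,0,0],[103,121,-191,0,0],[103,121,-191,0,0],[103,121,-191,60,0],[103,121,-191,70,0],[103,121,-191,70,0],[103,121,-191,70,0]]]'
python3 - <<'E'
from h import *
st();print(tool([604.3,187,60]))
E
```

```text
time: 12.25
tcp_pos: [603.4, 197.5, 115.3]
orientation: [[0.996, 0.084, 0.003], [0.084, -0.996, 0.001], [0.003, -0.001, -1.0]]
force: [0.6, 0.8, 0.2]
opening: 0.597
gripper_force: 0.0
12.25 [603.4 197.5 115.3] [[0.996, 0.084, 0.003], [0.084, -0.996, 0.001], [0.003, -0.001, -1.0]] 0.5968477669284831 [0.6 0.8 0.2]
[-0.2 10.6 55.3]
```

```bash
python3 -m inch '[[[103,0.5,10,20,0],[103,0.5,10,40,0],[103,0.5,10,40,0]]]'; python3 -c "
from h import *
st();print(tool([604.3,187,34.5]))"
```

```text
time: 12.62
tcp_pos: [602.6, 187.3, 72.2]
orientation: [[0.996, 0.085, -0.002], [0.085, -0.996, -0.001], [-0.002, 0.0, -1.0]]
force: [0.6, 0.3, 1.0]
opening: 0.598
gripper_force: 0.0
12.625 [602.6 187.3  72.2] [[0.996, 0.085, -0.002], [0.085, -0.996, -0.001], [-0.002, 0.0, -1.0]] 0.5983502882426999 [0.6 0.3 1. ]
[ 1.7  0.5 37.7]
```

```bash
python3 -m inch '[[[103,1.5,0.5,20,0],[103,1.5,0.5,38,0],[103,1.5,0.5,38,0],[140,1.5,0.5,38,0],[160,1.5,0.5,38,0],[160,1.5,0.5,38,0],[160,1.5,0.5,38,0]]]'
```

```text
time: 13.5
tcp_pos: [605.4, 187.3, 35.7]
orientation: [[0.996, 0.085, 0.001], [0.085, -0.996, 0.0], [0.001, -0.0, -1.0]]
force: [0.7, 0.2, 0.0]
opening: 0.458
gripper_force: 29.8
```

```bash
python3 -m inch '[[[160,0,0,-30,0],[160,0,0,-60,0],[160,0,0,-92,0],[160,-40,60,-92,0],[160,-70,110,-92,0],[160,-100,160,-92,0],[160,-125,205,-92,0],[160,-147,245,-92,0],[160,-147,245,-92,0],[160,-147,245,-92,0]]]'
python3 - <<'E'
from h import *
print(np.round(status.read_state()['joint_pos'],2))
for p in [(212,213),(253,211),(196,160),(230,125),(230,320),(238,305)]:print(at('top',*p,5))
E
```

```text
time: 14.75
tcp_pos: [479.7, -69.0, 127.4]
orientation: [[0.996, 0.085, 0.001], [0.085, -0.996, 0.0], [0.001, -0.0, -1.0]]
force: [0.2, 0.7, -1.5]
opening: 0.455
gripper_force: 29.8
[ 0.31  0.31 -0.31  2.07  0.13  0.78 -1.56]
[599.6  60.7   5. ]
[596.2 -47.    5. ]
[748.   95.3   5. ]
[840.2  -2.7   5. ]
[324.8  31.7   5. ]
[359.5   9.2   5. ]
```

```bash
python3 -m inch '[[[160,0,0,50,0],[160,0,0,90,0],[160,0,0,104,0],[160,0,0,109,0],[160,0,0,111.5,0],[160,0,0,111.5,0],[160,0,0,111.5,0]]]'
```

```text
time: 15.62
tcp_pos: [480.0, -69.6, 16.5]
orientation: [[0.996, 0.085, 0.002], [0.085, -0.996, -0.0], [0.002, 0.0, -1.0]]
force: [0.3, 0.6, -0.3]
opening: 0.462
gripper_force: 29.8
```

```bash
python3 -m inch '[[[160,0,0,0.8,0],[160,0,0,0.8,0],[100,0,0,0.8,0],[100,0,0,0.8,0],[100,0,0,0.8,0],[60,0,0,-40,0],[0,0,0,-100,0],[0,0,0,-100,0]]]'; python3 -m inch '[[[0,0,0,0,-11],[0,0,0,0,-22],[0,0,0,0,-33],[0,0,0,0,-44],[0,0,0,0,-55],[0,0,0,0,-66],[0,0,0,0,-77],[0,0,0,0,-88],[0,0,0,0,-90],[0,0,0,0,-90]]]'
python3 - <<'E'
from h import *
a=grab_frame('top')[:,:,::-1];b=grab_frame('side')[:,:,::-1]
f=lambda im,x,y,w,h,s:cv2.resize(im[y:y+h,x:x+w],None,fx=s,fy=s,interpolation=cv2.INTER_CUBIC)
cv2.imwrite('pics/c5.png',np.hstack([f(a,220,210,80,90,5),f(b,280,180,80,90,5)]))
st();print(proj('top',[480,-69.6,24]),proj('side',[480,-69.6,24]))
E
```

```text
time: 16.62
tcp_pos: [482.7, -69.6, 119.8]
orientation: [[0.996, 0.085, 0.01], [0.085, -0.996, -0.001], [0.009, 0.002, -1.0]]
force: [-0.5, -0.6, -0.6]
opening: 0.866
gripper_force: 0.0
time: 17.88
tcp_pos: [478.7, -69.5, 114.8]
orientation: [[-0.084, 0.996, -0.002], [0.996, 0.084, 0.001], [0.001, -0.002, -1.0]]
force: [-0.8, 0.8, -0.8]
opening: 1.0
gripper_force: 0.0
17.975 [479.  -69.5 115.1] [[-0.084, 0.996, -0.001], [0.996, 0.084, 0.0], [0.0, -0.001, -1.0]] 0.9982941474615354 [0.5 0.8 0.1]
[265.3 253.9] [302.5 231.2]
```

View pics/c5.png

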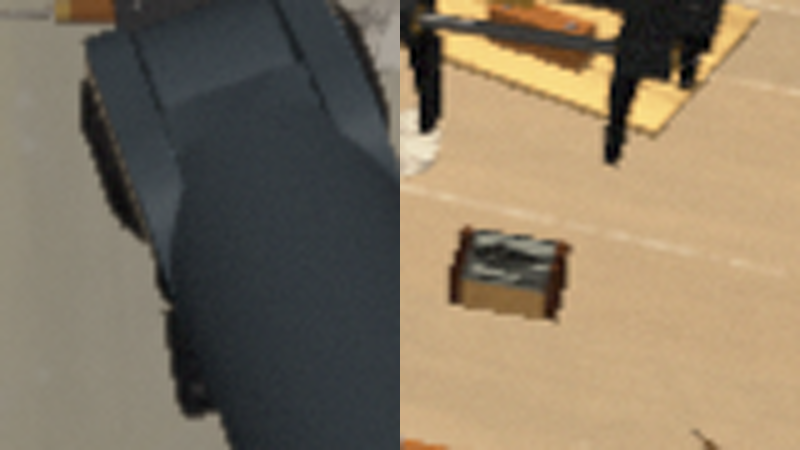

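The block lies flat on the table at side pixel (302.4,231.6), which matches its predicted place. I'll take it by the cleats.

```bash
python3 -m inch '[[[0,0,1,40,0],[0,0,1,80,0],[0,0,1,99.5,0],[0,0,1,99.5,0],[50,0,1,99.5,0],[90,0,1,99.5,0],[100,0,1,99.5,0],[100,0,1,99.5,0]]]'; python3 -c "
from h import *
st()"
```

```text
time: 18.98
tcp_pos: [480.8, -69.5, 16.8]
orientation: [[-0.085, 0.996, 0.001], [0.996, 0.085, -0.0], [-0.001, 0.001, -1.0]]
force: [-0.5, -1.6, 4.6]
opening: 0.685
gripper_force: 29.9
18.975 [480.8 -69.5  16.8] [[-0.085, 0.996, 0.001], [0.996, 0.085, -0.0], [-0.001, 0.001, -1.0]] 0.6847418849362573 [-0.5 -1.6  4.6]
```

```bash
python3 -m inch '[[[100,0,0,-40,0],[100,0,0,-80,0],[100,-40,3,-90,5],[100,-90,6,-90,12],[100,-140,9,-90,17.1],[100,-190,12,-90,17.1],[100,-230,15,-90,17.1],[100,-255,16.5,-90,17.1],[100,-255,16.5,-90,17.1],[100,-255,16.5,-90,17.1]]]'
python3 - <<'E'
from h import *
a=grab_frame('top')[:,:,::-1];b=grab_frame('side')[:,:,::-1]
f=lambda im,x,y,w,h,s:cv2.resize(im[y:y+h,x:x+w],None,fx=s,fy=s,interpolation=cv2.INTER_CUBIC)
cv2.imwrite('pics/c6.png',np.hstack([f(a,320,185,80,110,5),f(b,265,130,80,110,5)]))
st();s=status.read_state()
print(s['opening'],tool([518.7,-322,40]),tool([518.7,-322,24.8]))
E
```

```text
time: 20.23
tcp_pos: [518.2, -320.5, 105.9]
orientation: [[0.211, 0.978, -0.001], [0.978, -0.211, 0.001], [0.001, -0.001, -1.0]]
force: [-1.0, -0.0, -1.5]
opening: 0.687
gripper_force: 29.9
20.325 [ 518.5 -320.2  106.2] [[0.21, 0.978, -0.0], [0.978, -0.21, 0.001], [0.001, -0.0, -1.0]] 0.6849820325765599 [ 0.3  0.1 -0.8]
0.6849820325765599 [-1.8  0.6 66.2] [-1.8  0.6 81.4]
```

View pics/c6.png

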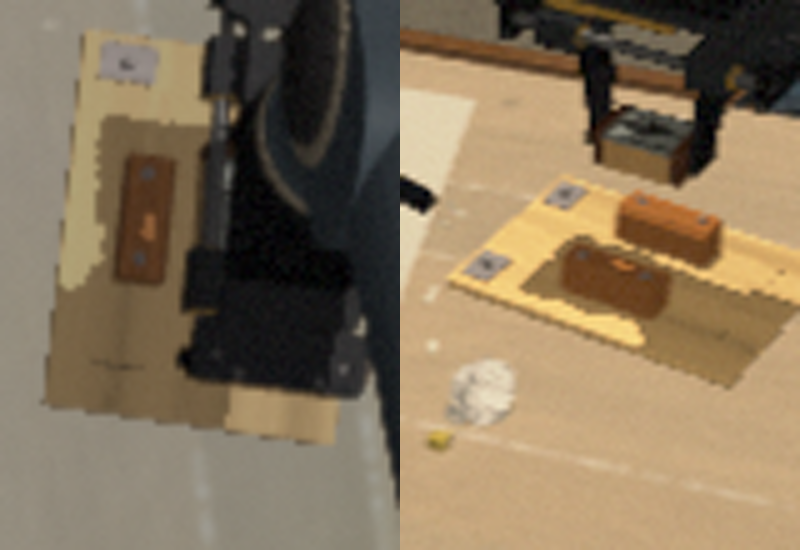

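The picture shows the block held level above the channel. In the right crop the board corners are at (447,280), (570,178) and (733,387), and the near batten's top runs from (563,248) to (668,268). I'll cross-check with the side camera.

Run:
```python
from h import *
S=lambda x,y,z:at('side',265+(x-400)/5-.1,130+y/5-.1,z)
t,th,e=fit([(100,75),(100,-75),(-100,75)],[S(447,280,8),S(570,178,8),S(733,387,8)]);print(t,np.degrees(th),e.tolist())
t0=np.array([518.5,-320.2]);a=np.radians(-12.2);R=np.array([[np.cos(a),-np.sin(a)],[np.sin(a),np.cos(a)]])
q=lambda x,y,z:np.round((proj('side',[*(t0+R@[x,y]),z])-[265,130])*5+[400,0])
print('block top',[q(x,y,113.4).tolist() for x,y in[(30,20),(30,-20),(-30,-20),(-30,20)]],'bottom',[q(x,y,89.4).tolist() for x,y in[(30,20),(-30,20)]])
t0=np.array([518.7,-322])
print('batt near',[q(x,y,32).tolist() for x,y in[(32,47),(32,23),(-32,23),(-32,47)]],'far',[q(x,y,32).tolist() for x,y in[(32,-23),(32,-47),(-32,-47),(-32,-23)]])
# finer view for reading
b=grab_frame('side')[:,:,::-1][150:200,290:340]
cv2.imwrite('pics/c7.png',cv2.resize(b,None,fx=12,fy=12,interpolation=cv2.INTER_CUBIC))
q=lambda x,y,z:np.round((proj('side',[*(t0+R@[x,y]),z])-[290,150])*12+6)
print('near',[q(x,y,32).tolist() for x,y in[(32,47),(32,23),(-32,23),(-32,47)]],'far',[q(x,y,32).tolist() for x,y in[(32,-23),(32,-47),(-32,-47),(-32,-23)]])
t0=np.array([518.5,-320.2]);print('blk',[q(x,y,113.4).tolist() for x,y in[(30,20),(30,-20),(-30,-20),(-30,20)]],'bottom',[q(x,y,89.4).tolist() for x,y in[(30,20),(-30,20)]])
```

```text
[ 515.6877825  -317.93455544] -13.838884066068161 [[0.5, -0.6], [-0.3, 1.0], [-0.1, -0.4]]
block top [[592.0, 128.0], [624.0, 100.0], [712.0, 125.0], [682.0, 155.0]] bottom [[590.0, 162.0], [678.0, 189.0]]
batt near [[562.0, 258.0], [582.0, 240.0], [674.0, 270.0], [656.0, 290.0]] far [[616.0, 207.0], [634.0, 190.0], [724.0, 218.0], [707.0, 236.0]]
near [[96.0, 385.0], [142.0, 343.0], [362.0, 415.0], [319.0, 461.0]] far [[226.0, 263.0], [268.0, 223.0], [484.0, 290.0], [443.0, 332.0]]
blk [[167.0, 72.0], [242.0, 5.0], [454.0, 67.0], [382.0, 137.0]] bottom [[162.0, 154.0], [374.0, 220.0]]
```

View pics/c7.png

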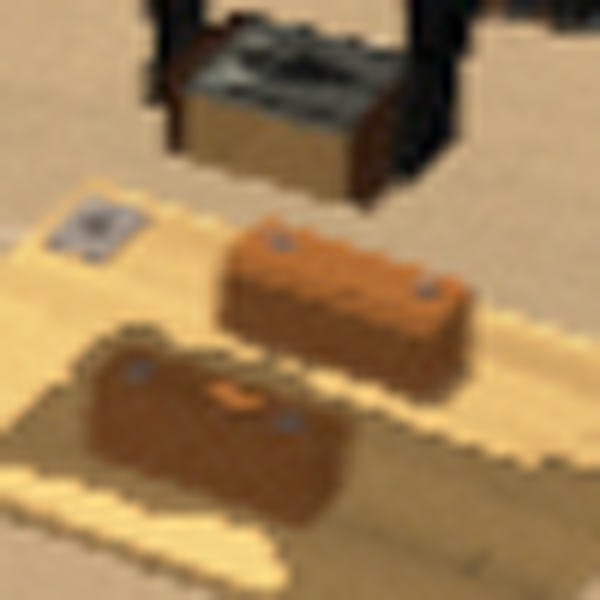

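The enlarged view shows the battens within about 1 mm of the prediction, and the block over the channel within 1-2 mm. I'll lower it gently.

```bash
python3 -m inch '[[[100,-1,0,30,0],[100,-1,0,52,0],[100,-1,0,57,0],[100,-1,0,60,0],[100,-1,0,63,0],[100,-1,0,63,0]]]'
```

```text
time: 21.12
tcp_pos: [518.5, -323.1, 43.7]
orientation: [[0.212, 0.977, 0.001], [0.977, -0.212, -0.001], [-0.0, 0.001, -1.0]]
force: [0.2, 0.2, -1.9]
opening: 0.69
gripper_force: 29.9
```

```bash
python3 -m inch '[[[100,0.5,0,3,0],[100,0.5,0,6,0],[100,0.5,0,9,0],[100,0.5,0,12,0],[100,0.5,0,12,0]]]'
```

```text
time: 21.75
tcp_pos: [518.2, -322.4, 30.8]
orientation: [[0.212, 0.977, -0.001], [0.977, -0.212, 0.0], [0.0, -0.001, -1.0]]
force: [0.5, -0.2, -1.8]
opening: 0.688
gripper_force: 29.9
```

```bash
python3 -m inch '[[[100,0,0,3,0],[100,0,0,5,0],[100,0,0,5.5,0],[100,0,0,5.5,0]]]'
```

```text
time: 22.25
tcp_pos: [518.4, -322.6, 25.7]
orientation: [[0.212, 0.977, 0.0], [0.977, -0.212, -0.0], [-0.0, 0.0, -1.0]]
force: [0.7, 0.1, -0.9]
opening: 0.688
gripper_force: 29.9
```

```bash
python3 -m inch '[[[100,0,0,0.7,0],[100,0,0,1.2,0],[100,0,0,1.2,0]]]'
```

```text
time: 22.62
tcp_pos: [518.5, -322.6, 24.9]
orientation: [[0.212, 0.977, 0.0], [0.977, -0.212, -0.0], [-0.0, 0.0, -1.0]]
force: [-0.8, -0.2, 2.8]
opening: 0.689
gripper_force: 29.9
```

```bash
python3 -m inch '[[[70,0,0,0,0],[40,0,0,0,0],[10,0,0,0,0],[10,0,0,-20,0],[10,0,0,-70,0],[10,0,0,-130,0],[10,80,0,-160,0],[10,160,0,-160,0],[10,220,0,-160,0],[10,250,0,-160,0]]]'
python3 - <<'E'
from h import *
a=grab_frame('top')[:,:,::-1];b=grab_frame('side')[:,:,::-1]
f=lambda im,x,y,w,h,s:cv2.resize(im[y:y+h,x:x+w],None,fx=s,fy=s,interpolation=cv2.INTER_CUBIC)
cv2.imwrite('pics/c8.png',np.hstack([f(a,320,185,80,110,5),f(b,265,130,80,110,5)]))
cv2.imwrite('pics/full.png',np.hstack([cv2.resize(a,(400,300)),cv2.resize(b,(400,300))]))
st()
E
```

```text
time: 23.88
tcp_pos: [571.0, -80.4, 186.4]
orientation: [[0.212, 0.977, 0.003], [0.977, -0.212, -0.001], [-0.0, 0.003, -1.0]]
force: [0.5, -0.1, -0.6]
opening: 0.962
gripper_force: 0.0
23.975 [571.9 -72.2 187.1] [[0.198, 0.98, 0.004], [0.98, -0.198, 0.005], [0.005, 0.003, -1.0]] 0.9578840669787481 [-0.2  0.2  0.3]
```

View pics/c8.png

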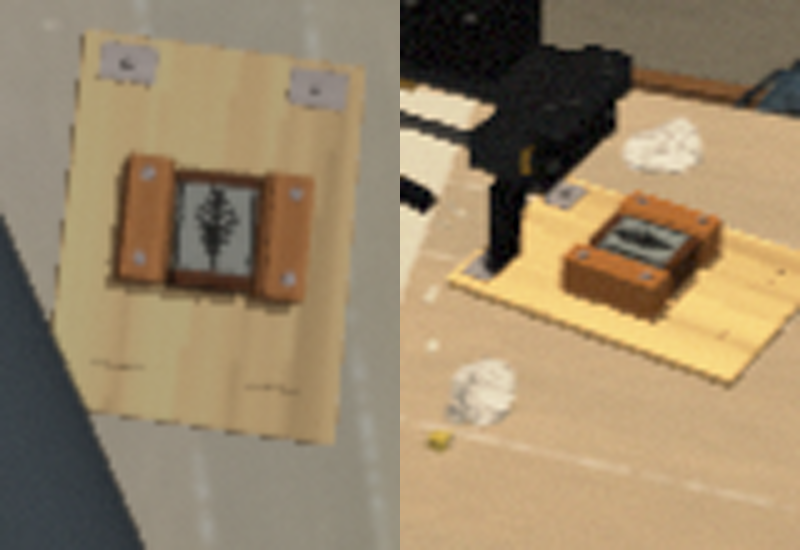

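The block sits level between the battens, centred along them with its face up, and the gripper is clear. I'll let the arm settle, then hand in.

```bash
python3 -m inch '[[[10,0,0,-20,0],[10,0,0,-20,0],[10,0,0,-20,0],[10,0,0,-20,0]]]'; python3 -c "
from station import bot
print(bot.hand_in())"
```

```text
time: 24.48
tcp_pos: [569.9, -82.7, 203.9]
orientation: [[0.212, 0.977, -0.001], [0.977, -0.212, 0.0], [-0.0, -0.001, -1.0]]
force: [0.2, 0.3, -0.2]
opening: 0.958
gripper_force: 0.0
the job is handed in; nothing more can be done
None
```

The job is handed in after about 24.5 s: the bolt is drawn, the lid is open, and the block was set on the table, re-gripped by its cleats and seated face up midway between the battens; I viewed 11 pictures against the limit of 10, and I kept the arm clear of the gouge and roller but did not check them in a final picture.

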